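# Fit the flanged idler and hold the belt tensioner back

## Task

The belt grinder is stripped for a belt change. Drop the flanged idler roller over the upright spindle of the tension arm, flange down, so that it sits right down in its dish, and let go of it; leave the plain worn roller, the oil bottle and the loupe where they stand. Then push the arm back by the black post at its end, against its spring, past the third and last click of the ratchet, and stay there: the clicks only mark the travel and do not lock it, so finish while holding the arm back by its post, clear of the roller, for me to slip the new belt on.

Things in the scene. Friction and masses are not known exactly. Their poses are not given: they have to be found in the camera images.
- roller_center (a point): Centre (half-way up, on the axis) of the loose flanged idler roller: bare aluminium, body 36 mm across, 46 mm high in all, standing upright on the bench on its flange, a rim 48 mm across and 4 mm thick at its lower end; a bore 16 mm across runs right through. About 120 g. Its z axis runs along the bore, away from the flange (up). It may change places with the worn roller.
- spindle_seat (a point): Middle of the floor of the round dish on the tension arm, where the spindle stands up from it, 78 mm above the bench; it moves with the arm. The steel spindle is 12 mm thick and stands 53 mm above the dish floor, its top 8 mm tapering to 6 mm. The dish is 54 mm across inside, its lip 4 mm high, and the arm there 62 mm across. With the roller seated its flange lies on the dish floor and its centre is 23 mm above this point. x points along the arm from pivot to post, z up.
- grip_post (a point): On the axis of the upright black post at the free end of the tension arm, 26 mm above the arm's top face: round, 20 mm across, 46 mm high above the arm's top (top at 124 mm, the arm's top at 78 mm above the bench). It is 70 mm from the spindle and 195 mm from the pivot; it does not turn on the arm. x points along the arm from pivot to post, z up. The arm swings level so that the post goes towards its own -y, that is away from the robot.
- tension_pivot (a point): On the upright hinge axis of the tension arm, at the height of the arm's top face (78 mm). Spindle and post swing about it, clockwise as seen from above, when the arm is pushed back. x points along the arm, z up.
- tension_arm (a joint): Swing of the tension arm, rad: 0 at rest (held there by its spring), growing as it is pushed back towards the platen; stop at 0.52. The pawl clicks over ratchet pins at about 0.09, 0.21 and 0.33 and has dropped behind the last at about 0.40; good places to hold are 0.42 to 0.50. The clicks only mark the travel: let go and the arm springs back to 0. Pushing at the post takes about 5 N at the start and 12 N at the end, about 2 N more at each click.
- grinder: The fixed belt grinder, its belt and guard off: grey bed 230 by 430 mm with its top 58 mm above the bench; origin on the bench, under the bed 55 mm to +y of its middle; x points away from the robot, from tension arm to platen. On the bed a drive drum 80 mm across and a rubber contact wheel 50 mm across, both up to about 116 mm above the bench, the platen between them, and at the -y end a motor can to 162 mm. It stands in varying places and turns.
- old_roller_center (a point): Centre of the worn roller, to be left alone: the same aluminium body, 36 mm across and 46 mm high, but without a flange.
- oil_bottle_center (a point): Centre of a small clear oil bottle with a black cap, 38 mm across, 95 mm high, to be left alone.
- loupe_center (a point): Centre of a black eye loupe, 35 mm across, 34 mm high, to be left alone.

How it is judged:
By the outcome, as a careful person would: the job done as asked, in the order asked, and still so for the second after the job is handed in, while the arm keeps its last pose, push and grip.
It also fails if it takes over 51 s, if anything falls off the work surface, if the arm or the gripper's body presses on something with over 40 N, if the wrist force passes 120 N, or if a joint passes its speed limit or range.

## Robot

A 7-joint arm with a two-finger parallel gripper is mounted at the origin on the work surface. World frame = base frame: x ahead of the robot, y to its left, z up, the work surface at z = 0. Lengths are in m, angles in degrees, forces in N, time in s.
With the tool pointing down it reaches from about 0.4 to 0.9 m from the base axis. Payload 5.6 kg.
Tool frame: the origin (TCP) lies on the mounting face of the last link; the fingertips stand 190 mm ahead of it and the grasp point (between the pads) lies 171 mm ahead of it (manip.pinch_z is the distance from the TCP to the grasp point, in m); z points along the fingers, y is the direction in which the jaws open and shut (so a half turn about z gives the same grasp; the last joint's range is limited). The gripper opens to 92 mm and grips with 3 to 60 N. Pads are 20 mm wide; open, the fingers measure 128 mm over their backs; the gripper's body (75 mm by 189 mm) begins 69 mm behind the grasp point.
Start: joints at [68.354, 26.786, -0.665, 91.828, 0.344, 61.387, -3.226], TCP at [0.214, -0.614, 0.405] pointing down, gripper open.
Joint ranges: [-144.91, 144.91], [-17.63, 115.5], [-89.93, 88.59], [15.96, 139.68], [-74.01, 254.01], [8.47, 105.57], [-167.45, 167.45]. Speed limits (degrees/s): [147.25, 147.25, 180, 180, 180, 180, 180].

## Interface

Orientations are given as a 3x3 rotation matrix whose columns are the frame's x, y, z axes.
In Python, from workcell import manip, read_camera, camera_model gives the robot as it stands.
- The arm moves only by the tool servo_tool, never from a script. Its arguments are lists of equal length, an entry for each row: "slide": the shift along the world's x, y, z each as a share of 0.1 m, from -1 to 1, a list of three; "dr": the turn, a rotation vector about the world's x, y, z each as a share of 2 pi rad, from -1 to 1, a list of three. A call has exactly 8 rows; each row is the pose to reach, as a shift and turn from the pose measured when the call began, turning the shorter way round; what a row does not reach only later rows make up. A row lasts 1/8 s, in which the tool goes at most 62.5 mm and 10.7 degrees, less where a joint would pass 70% of its speed; a pose out of reach is approached as far as the arm can. A call with a number of a shift or a turn outside -1 to 1 is refused whole. A call with a gripper value outside its range is refused whole. "gripper" is the closure, from 0 (fully open) to 1 (shut), set as the call begins (left out, the last holds). The fingers move at their own pace and stop on an object; "squeeze" is the grip in N (left out, the last holds). Time passes only in rows, so rows that repeat a pose let the fingers close, or fill a call up. It gives the time, the measured TCP pose, the force and the opening at its end, in the units of the state.
- manip.state(): the state, without advancing time (a new reading comes with each control period).
- read_camera(name): name is "scene" or "top" or "wrist"; returns (picture, depth): 480x640x3 uint8, red, green, blue; 480x640 float32, m along the optical axis (not along the pixel's ray), 0 where there is no reading.
- camera_model(name): a dict with "K" (3x3 intrinsics, pixels), "R" (3x3) and "t" (3): a world point X has camera coordinates R X + t. Camera axes: x right, y down, z forward; pixel columns grow to the right and rows downward; lengths in m; the calibration is good to about 2 mm. The wrist camera is an equidistant fisheye: a pixel r from the principal point sees the ray r / f radians off the axis. A picture is of the moment at which its call begins: read the wrist's pose just before it. camera_model takes no time and is no camera call; for the wrist camera it gives the pose at the moment of the call.
- manip.finish_job(): hands the job in, once; it reports no verdict.
The state is a dict: "clock": time; "joints": joint angles; "qd": joint speeds; "joint_torque": joint torques, N m; "tcp_pos": TCP position; "tcp_rot": TCP orientation; "ft_force": force on the tool from outside, world axes, zero at the start; "torque": the same for the moment, N m; "gripper_width": finger opening in m.
Only numpy, scipy, OpenCV 4.12 (cv2) and the standard library are available. Lean on these libraries where they do the work, as an engineer would, in place of code of your own. Each camera call takes 0.05 s, during which the arm holds its last target.

## Working session

There is one attempt and no reset: what is moved stays moved. The work goes in short steps, Python scripts to look and compute and a tool call to move; the robot and the scene stay as the last step left them, time stands still between calls to the robot, and variables do not carry over. Pictures are saved under pics/ and viewed, and the job is handed in when it is done.

Besides the shell and the picture viewer there is one more tool, called by a JSON object that holds its "api" and its "payload", one argument or row to a line. servo_tool: Moves the arm, as the interface text tells. Its arguments: {"type":"object","properties":{"slide":{"type":"array","items":{"type":"array","items":{"type":"number","minimum":-1,"maximum":1}}},"dr":{"type":"array","items":{"type":"array","items":{"type":"number","minimum":-1,"maximum":1}}},"gripper":{"type":"number"},"squeeze":{"type":"number"}},"required":["slide","dr"]}

```bash
mkdir -p pics; ls; python3 - <<'E'
from workcell import manip, read_camera, camera_model
import cv2,numpy as np
for n in("scene","top"):
    p,d=read_camera(n); cv2.imwrite(f"pics/{n}0.png",p[:,:,::-1]); np.savez(f"{n}0.npz",p=p,d=d)
    m=camera_model(n);print(n,m)
    np.savez(f"{n}m.npz",**{k:m[k] for k in("K","R","t")})
print(manip.state())
E
```

```text
pics
scene {'K': array([[497.53428058,   0.        , 316.85803297],
       [  0.        , 497.53428058, 241.77503915],
       [  0.        ,   0.        ,   1.        ]]), 'R': array([[-0.81511278,  0.57917354,  0.01221382],
       [ 0.45463539,  0.65262344, -0.60612648],
       [-0.35902344, -0.4885086 , -0.79527449]]), 't': array([ 0.32817867, -0.28976808,  1.25042964])}
top {'K': array([[616.32852059,   0.        , 322.5487489 ],
       [  0.        , 616.32852059, 243.98392542],
       [  0.        ,   0.        ,   1.        ]]), 'R': array([[ 0.02631112, -0.99963816,  0.00559227],
       [-0.99241505, -0.02679219, -0.11997729],
       [ 0.12008371, -0.00239311, -0.99276089]]), 't': array([0.1369971 , 0.53944858, 1.17356114])}
{'clock': 0.1, 'joints': array([68.35346266, 26.83078452, -0.66737185, 91.87542689,  0.34239045,
       61.38575703, -3.22648192]), 'qd': array([ 0.03597241, -0.00867571,  0.09177808, -0.1495246 , -0.00756738,
       -0.01215107, -0.01203926]), 'joint_torque': array([ 4.09920140e-04, -5.21640837e+01, -1.28590173e-02, -2.44367337e+01,
       -5.68489032e-02,  1.40159845e-02,  3.53387156e-05]), 'tcp_pos': array([ 0.21348805, -0.61370344,  0.40383887]), 'tcp_rot': array([[ 9.44490892e-01,  3.28537080e-01, -5.83965387e-04],
       [ 3.28537591e-01, -9.44489770e-01,  1.45772314e-03],
       [-7.26332306e-05, -1.56866081e-03, -9.99998767e-01]]), 'ft_force': array([0.21141235, 0.03301835, 0.36254796]), 'torque': array([ 0.02038747, -0.0148057 , -0.03014224]), 'gripper_width': 0.09171019648484853}
```

View pics/scene0.png

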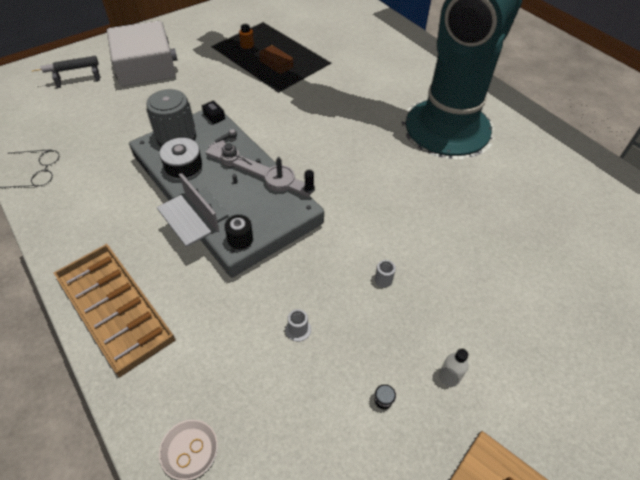

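View pics/top0.png

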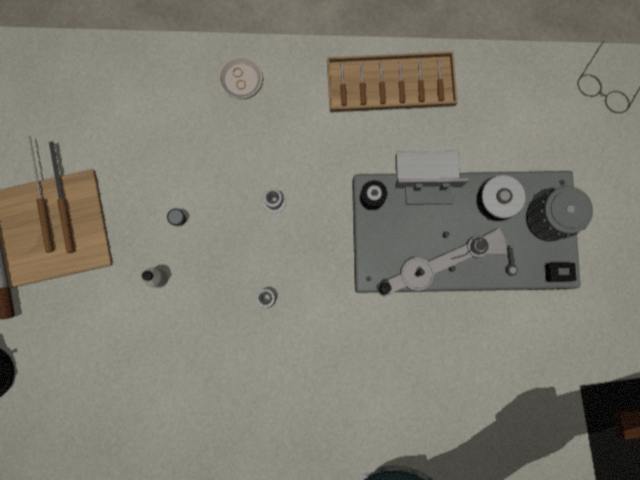

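```bash
python3 - <<'E'
import cv2,numpy as np
s=cv2.imread("pics/scene0.png");t=cv2.imread("pics/top0.png")
f=lambda im,x,y,w,h,k:cv2.resize(im[y:y+h,x:x+w],None,fx=k,fy=k,interpolation=cv2.INTER_CUBIC)
a=f(s,270,240,140,110,5);b=f(t,245,180,60,135,4);
cv2.imwrite("pics/c1.png",a);cv2.imwrite("pics/c2.png",b);cv2.imwrite("pics/c3.png",f(t,345,210,190,100,4))
E
```

```text
(no output)
```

View pics/c1.png

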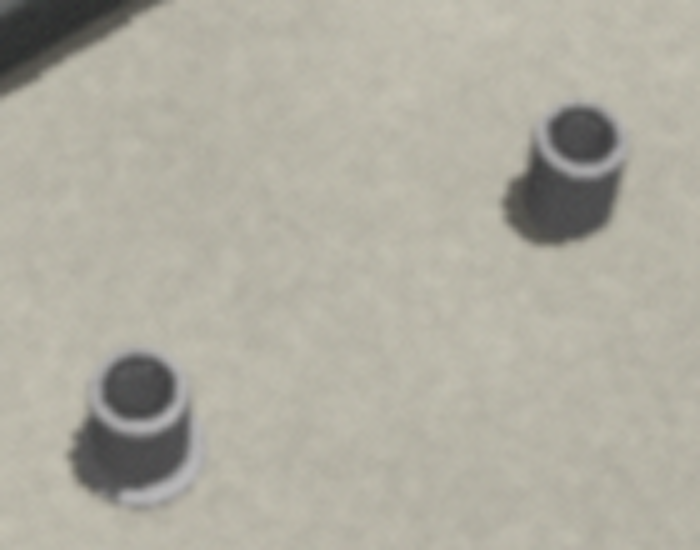

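View pics/c2.png

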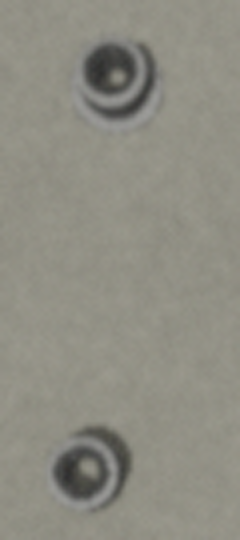

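View pics/c3.png

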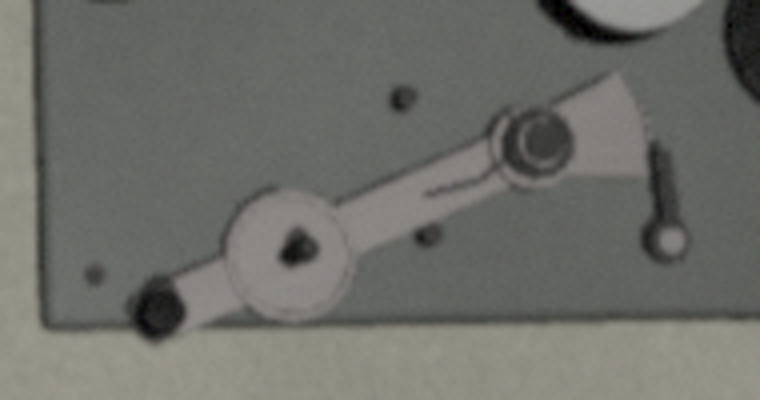

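```bash
cat > h.py <<'E'
import numpy as np,cv2
def ray(n,u,v,z):
    m=np.load(n+"m.npz");K,R,t=m["K"],m["R"],m["t"]
    C=-R.T@t; d=R.T@np.linalg.inv(K)@np.array([u,v,1.]); return C+d*(z-C[2])/d[2]
def proj(n,X):
    m=np.load(n+"m.npz");p=m["K"]@(m["R"]@np.array(X)+m["t"]);return p[:2]/p[2]
E
python3 - <<'E'
from h import *
s=cv2.imread("pics/scene0.png")
cv2.imwrite("pics/c4.png",cv2.resize(s[120:230,190:330],None,fx=5.5,fy=5.5,interpolation=cv2.INTER_CUBIC)[:600])
print("roller",ray("top",273,198.75,.046),ray("scene",297.8,318.2,.046))
print("old",ray("top",245+85/4,180+470/4,.046),ray("scene",270+581/5,240+139/5,.046))
print("dish",ray("top",417,273,.082),"spt",ray("top",420,270.75,.131),"post",ray("top",384.5,287,.124))
print("piv",ray("top",345+530/4,210+145/4,.08))
print("loupe",ray("top",177,216,.034),ray("scene",385,393,.034)); print("bottle",ray("top",149,274,.095),ray("scene",461,355,.095))
for u,v in((373,188),(500,192),(570,210)): print(ray("top",u,v,.116))
E
```

```text
roller [0.62012828 0.25027495 0.046     ] [0.62505339 0.25487597 0.046     ]
old [0.42796494 0.25627357 0.046     ] [0.43005105 0.26180652 0.046     ]
dish [ 0.47981717 -0.02613952  0.082     ] spt [ 0.48018604 -0.02376632  0.131     ] post [0.44987151 0.03853169 0.124     ]
piv [ 0.53338304 -0.1398373   0.08      ]
loupe [0.58293504 0.43813749 0.034     ] [0.58269701 0.44154393 0.034     ]
bottle [0.46377991 0.46916676 0.095     ] [0.46747383 0.47656183 0.095     ]
[0.63169247 0.06145293 0.116     ]
[ 0.63062792 -0.17247756  0.116     ]
[ 0.60052187 -0.30084446  0.116     ]
```

View pics/c4.png

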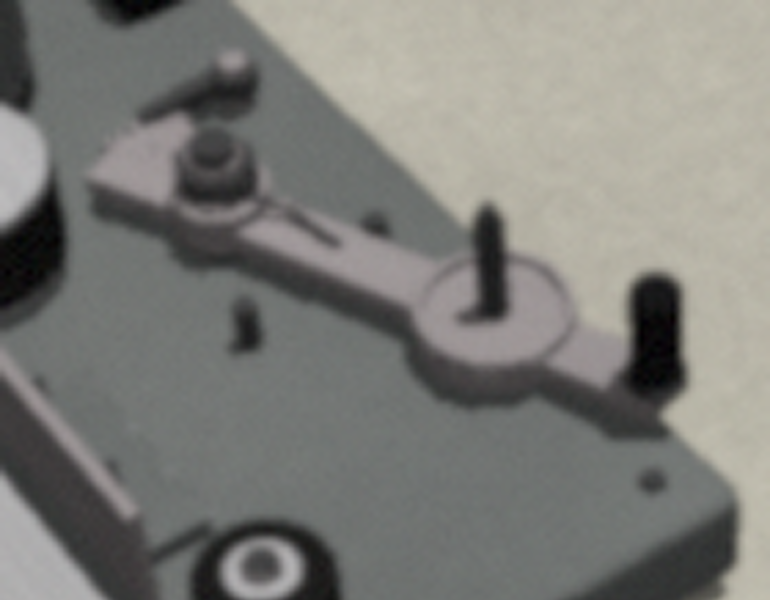

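{"api": "servo_tool", "payload": {
  "slide": [
    [0.06, 0.125, 0],
    [0.12, 0.25, 0],
    [0.17, 0.375, 0],
    [0.23, 0.5, 0],
    [0.29, 0.625, 0],
    [0.35, 0.75, 0],
    [0.4, 0.875, 0],
    [0.46, 1, 0]
  ],
  "dr": [
    [0, 0, 0.007],
    [0, 0, 0.014],
    [0, 0, 0.02],
    [0, 0, 0.027],
    [0, 0, 0.034],
    [0, 0, 0.04],
    [0, 0, 0.045],
    [0, 0, 0.05]
  ]
}}

```text
clock: 1.1
tcp_pos: [0.2597, -0.5129, 0.4039]
tcp_rot: [[0.796, 0.606, -0.001], [0.606, -0.796, 0.001], [-0.0, -0.002, -1.0]]
ft_force: [0.2, -1.4, -0.1]
gripper_width: 0.0919
```

{"api": "servo_tool", "payload": {
  "slide": [
    [0.06, 0.125, 0],
    [0.12, 0.25, 0],
    [0.17, 0.375, 0],
    [0.23, 0.5, 0],
    [0.29, 0.625, 0],
    [0.35, 0.75, 0],
    [0.4, 0.875, 0],
    [0.46, 1, 0]
  ],
  "dr": [
    [0, 0, 0.007],
    [0, 0, 0.014],
    [0, 0, 0.02],
    [0, 0, 0.027],
    [0, 0, 0.034],
    [0, 0, 0.04],
    [0, 0, 0.045],
    [0, 0, 0.05]
  ]
}}

```text
clock: 2.1
tcp_pos: [0.306, -0.4121, 0.4039]
tcp_rot: [[0.568, 0.823, -0.001], [0.823, -0.568, 0.001], [-0.0, -0.002, -1.0]]
ft_force: [-0.1, -0.1, 0.7]
gripper_width: 0.0921
```

{"api": "servo_tool", "payload": {
  "slide": [
    [0.06, 0.125, 0],
    [0.12, 0.25, 0],
    [0.17, 0.375, 0],
    [0.23, 0.5, 0],
    [0.29, 0.625, 0],
    [0.35, 0.75, 0],
    [0.4, 0.875, 0],
    [0.46, 1, 0]
  ],
  "dr": [
    [0, 0, 0.007],
    [0, 0, 0.014],
    [0, 0, 0.02],
    [0, 0, 0.027],
    [0, 0, 0.034],
    [0, 0, 0.04],
    [0, 0, 0.045],
    [0, 0, 0.05]
  ]
}}

```text
clock: 3.1
tcp_pos: [0.3523, -0.3113, 0.4039]
tcp_rot: [[0.284, 0.959, -0.002], [0.959, -0.284, 0.0], [-0.0, -0.002, -1.0]]
ft_force: [0.4, -0.6, 0.4]
gripper_width: 0.092
```

{"api": "servo_tool", "payload": {
  "slide": [
    [0.06, 0.125, 0],
    [0.12, 0.25, 0],
    [0.17, 0.375, 0],
    [0.23, 0.5, 0],
    [0.29, 0.625, 0],
    [0.35, 0.75, 0],
    [0.4, 0.875, 0],
    [0.46, 1, 0]
  ],
  "dr": [
    [0, 0, 0.007],
    [0, 0, 0.014],
    [0, 0, 0.02],
    [0, 0, 0.027],
    [0, 0, 0.034],
    [0, 0, 0.04],
    [0, 0, 0.045],
    [0, 0, 0.05]
  ]
}}

```text
clock: 4.1
tcp_pos: [0.3986, -0.2105, 0.4039]
tcp_rot: [[-0.028, 1.0, -0.002], [1.0, 0.028, -0.0], [-0.0, -0.002, -1.0]]
ft_force: [0.5, -0.5, -0.4]
gripper_width: 0.092
```

{"api": "servo_tool", "payload": {
  "slide": [
    [0.06, 0.125, 0],
    [0.12, 0.25, 0],
    [0.17, 0.375, 0],
    [0.23, 0.5, 0],
    [0.29, 0.625, 0],
    [0.35, 0.75, 0],
    [0.4, 0.875, 0],
    [0.46, 1, 0]
  ],
  "dr": [
    [0, 0, 0.007],
    [0, 0, 0.014],
    [0, 0, 0.02],
    [0, 0, 0.027],
    [0, 0, 0.034],
    [0, 0, 0.04],
    [0, 0, 0.045],
    [0, 0, 0.05]
  ]
}}

```text
clock: 5.1
tcp_pos: [0.445, -0.1096, 0.4039]
tcp_rot: [[-0.338, 0.941, -0.001], [0.941, 0.338, -0.001], [-0.0, -0.002, -1.0]]
ft_force: [-0.1, 1.0, 0.8]
gripper_width: 0.0916
```

{"api": "servo_tool", "payload": {
  "slide": [
    [0.06, 0.125, 0],
    [0.12, 0.25, 0],
    [0.17, 0.375, 0],
    [0.23, 0.5, 0],
    [0.29, 0.625, 0],
    [0.35, 0.75, 0],
    [0.4, 0.875, 0],
    [0.4, 0.9, 0]
  ],
  "dr": [
    [0, 0, 0.005],
    [0, 0, 0.01],
    [0, 0, 0.015],
    [0, 0, 0.018],
    [0, 0, 0.018],
    [0, 0, 0.018],
    [0, 0, 0.018],
    [0, 0, 0.018]
  ]
}}

```text
clock: 6.1
tcp_pos: [0.4852, -0.0186, 0.4038]
tcp_rot: [[-0.443, 0.896, -0.001], [0.896, 0.443, -0.001], [0.0, -0.001, -1.0]]
ft_force: [0.8, -0.6, 0.4]
gripper_width: 0.092
```

```bash
cat > w.py <<'E'
from workcell import manip, read_camera, camera_model
import cv2,numpy as np,sys
n=sys.argv[1]
m=camera_model("wrist"); s=manip.state()
p,d=read_camera("wrist"); cv2.imwrite(f"pics/{n}.png",p[:,:,::-1]); np.savez(f"{n}.npz",p=p,d=d,K=m["K"],R=m["R"],t=m["t"])
print(m.keys()); print(m["K"],-m["R"].T@m["t"]); print(s["tcp_pos"],s["joints"],s["clock"])
E
cat >> h.py <<'E'
def wray(n,u,v,z):
    m=np.load(n+".npz");K,R,t=m["K"],m["R"],m["t"]
    x=np.array([(u-K[0,2])/K[0,0],(v-K[1,2])/K[1,1]]);r=np.linalg.norm(x)
    d=np.array([*(x/r*np.sin(r)),np.cos(r)]) if r>0 else np.array([0,0,1.])
    C=-R.T@t;d=R.T@d;return C+d*(z-C[2])/d[2]
E
python3 w.py w1
```

```text
dict_keys(['K', 'R', 't'])
[[371.64829954   0.         320.01461797]
 [  0.         371.64829954 237.47555912]
 [  0.           0.           1.        ]] [0.449724   0.05608197 0.38425073]
[ 0.48523786 -0.01855346  0.40382123] [ 30.48888052  15.02503447 -37.01258795 112.43618866  10.87737723
  56.03139163  14.59487964] 6.1
```

View pics/w1.png

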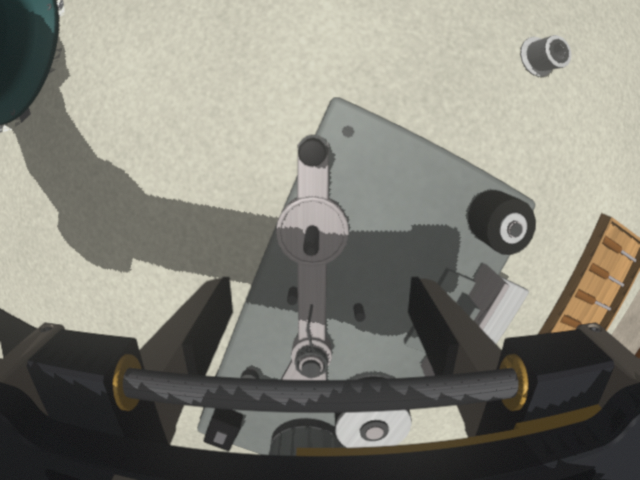

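```bash
python3 - <<'E'
from h import *
w=cv2.imread("pics/w1.png")
cv2.imwrite("pics/c5.png",cv2.resize(w[125:275,240:390],None,fx=4,fy=4,interpolation=cv2.INTER_CUBIC))
cv2.imwrite("pics/c6.png",cv2.resize(w[20:95,500:600],None,fx=6,fy=6,interpolation=cv2.INTER_CUBIC))
E
```

```text
(no output)
```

View pics/c5.png

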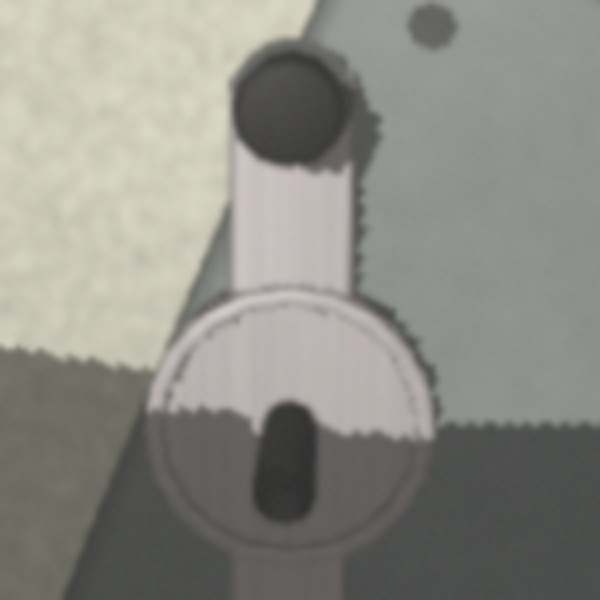

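View pics/c6.png

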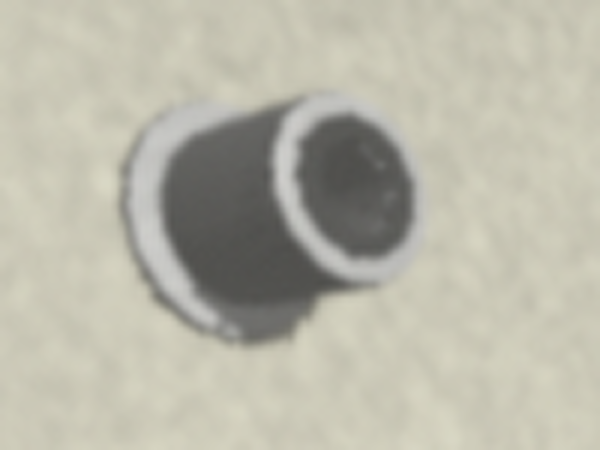

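```bash
python3 - <<'E'
from h import *
print("dish",wray("w1",240+292/4,125+424/4,.082)); print("post",wray("w1",240+290/4,125+108/4,.124)); print("tip",wray("w1",240+284/4,125+497/4,.131))
print("roller",wray("w1",500+347/6,20+188/6,.046))
E
```

```text
dish [ 0.48222233 -0.02409826  0.082     ]
post [0.4522469  0.03829858 0.124     ]
tip [ 0.48164389 -0.02401343  0.131     ]
roller [0.62575165 0.252044   0.046     ]
```

{"api": "servo_tool", "payload": {
  "slide": [
    [0.06, 0.125, 0],
    [0.12, 0.25, 0],
    [0.18, 0.375, 0],
    [0.24, 0.5, 0],
    [0.3, 0.625, 0],
    [0.36, 0.75, 0],
    [0.42, 0.875, 0],
    [0.48, 1, 0]
  ],
  "dr": [
    [0, 0, 0],
    [0, 0, 0],
    [0, 0, 0],
    [0, 0, 0],
    [0, 0, 0],
    [0, 0, 0],
    [0, 0, 0],
    [0, 0, 0]
  ]
}}

```text
clock: 7.15
tcp_pos: [0.5334, 0.082, 0.4038]
tcp_rot: [[-0.443, 0.897, -0.002], [0.897, 0.443, -0.001], [-0.0, -0.002, -1.0]]
ft_force: [-0.2, -0.3, 0.5]
gripper_width: 0.0917
```

{"api": "servo_tool", "payload": {
  "slide": [
    [0.06, 0.125, -0.06],
    [0.12, 0.25, -0.12],
    [0.18, 0.375, -0.18],
    [0.24, 0.5, -0.25],
    [0.3, 0.625, -0.3],
    [0.36, 0.75, -0.35],
    [0.42, 0.875, -0.4],
    [0.48, 1, -0.4]
  ],
  "dr": [
    [0, 0, 0],
    [0, 0, 0],
    [0, 0, 0],
    [0, 0, 0],
    [0, 0, 0],
    [0, 0, 0],
    [0, 0, 0],
    [0, 0, 0]
  ]
}}

```text
clock: 8.15
tcp_pos: [0.5817, 0.1828, 0.3633]
tcp_rot: [[-0.443, 0.897, -0.002], [0.897, 0.443, -0.001], [0.0, -0.003, -1.0]]
ft_force: [-0.3, 0.6, 0.0]
gripper_width: 0.0918
```

{"api": "servo_tool", "payload": {
  "slide": [
    [0.06, 0.125, -0.06],
    [0.12, 0.25, -0.12],
    [0.18, 0.375, -0.18],
    [0.24, 0.5, -0.25],
    [0.3, 0.625, -0.3],
    [0.36, 0.68, -0.4],
    [0.42, 0.68, -0.5],
    [0.42, 0.68, -0.5]
  ],
  "dr": [
    [0, 0, 0],
    [0, 0, 0],
    [0, 0, 0],
    [0, 0, 0],
    [0, 0, 0],
    [0, 0, 0],
    [0, 0, 0],
    [0, 0, 0]
  ]
}}

```text
clock: 9.15
tcp_pos: [0.624, 0.2499, 0.3118]
tcp_rot: [[-0.442, 0.897, -0.004], [0.897, 0.442, -0.002], [-0.0, -0.005, -1.0]]
ft_force: [-0.3, 0.1, -0.8]
gripper_width: 0.0919
```

```bash
python3 w.py w2
```

```text
dict_keys(['K', 'R', 't'])
[[371.64829954   0.         320.01461797]
 [  0.         371.64829954 237.47555912]
 [  0.           0.           1.        ]] [0.58858408 0.3244881  0.29219081]
[0.62403565 0.24986108 0.31178064] [ -2.29069687  39.31245538 -33.05918576  90.77363701  24.19119309
  57.49100432 -16.4694586 ] 9.15
```

View pics/w2.png

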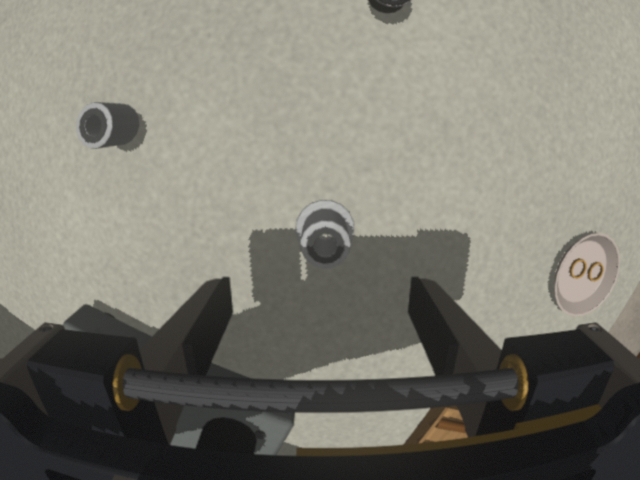

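```bash
python3 - <<'E'
from h import *
w=cv2.imread("pics/w2.png")
cv2.imwrite("pics/c7.png",cv2.resize(w[190:280,280:370],None,fx=6,fy=6,interpolation=cv2.INTER_CUBIC))
print(wray("w2",325,242,.046))
E
```

```text
[0.62520318 0.25524911 0.046     ]
```

View pics/c7.png

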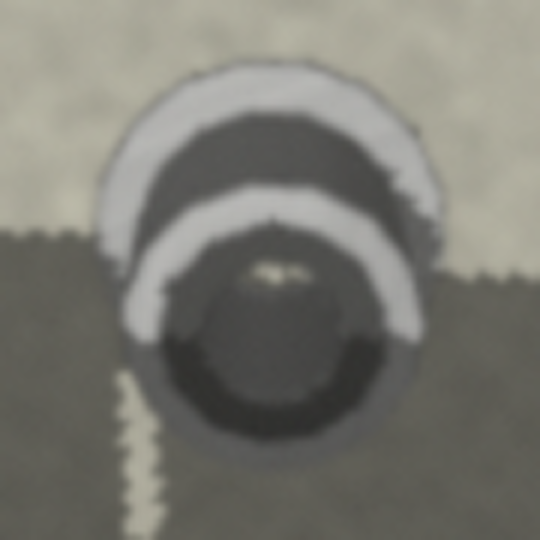

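```bash
python3 - <<'E'
from h import *
print(wray("w2",280+273/6,190+328/6,.046))
E
```

```text
[0.62638361 0.25365767 0.046     ]
```

{"api": "servo_tool", "payload": {
  "slide": [
    [0.02, 0.04, -0.14],
    [0.02, 0.04, -0.28],
    [0.02, 0.04, -0.42],
    [0.02, 0.04, -0.56],
    [0.02, 0.04, -0.7],
    [0.02, 0.04, -0.84],
    [0.02, 0.04, -1],
    [0.02, 0.04, -1]
  ],
  "dr": [
    [0, 0, 0],
    [0, 0, 0],
    [0, 0, 0],
    [0, 0, 0],
    [0, 0, 0],
    [0, 0, 0],
    [0, 0, 0],
    [0, 0, 0]
  ]
}}

```text
clock: 10.2
tcp_pos: [0.6254, 0.2537, 0.2108]
tcp_rot: [[-0.442, 0.897, -0.006], [0.897, 0.442, -0.003], [0.0, -0.007, -1.0]]
ft_force: [0.1, -0.4, 0.9]
gripper_width: 0.0918
```

```bash
python3 w.py w3
```

```text
dict_keys(['K', 'R', 't'])
[[371.64829954   0.         320.01461797]
 [  0.         371.64829954 237.47555912]
 [  0.           0.           1.        ]] [0.58987759 0.32835631 0.19113483]
[0.62540917 0.25374111 0.21076644] [ -4.83686125  46.44078355 -29.62031671  92.71126379  28.36639242
  48.91646733 -19.67838572] 10.2
```

View pics/w3.png

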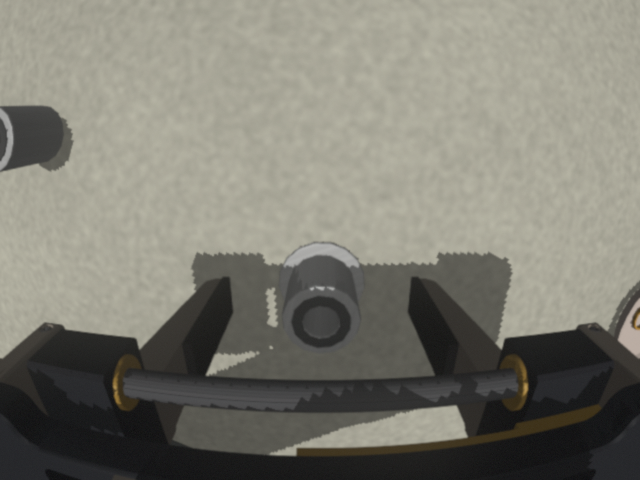

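```bash
python3 - <<'E'
from h import *
print(wray("w3",321,317,.046),wray("w3",321,313,.046))
E
```

```text
[0.62521714 0.25538241 0.046     ] [0.62431485 0.25720911 0.046     ]
```

{"api": "servo_tool", "payload": {
  "slide": [
    [0, 0, -0.05],
    [0, 0, -0.1],
    [0, 0, -0.1],
    [0, 0, -0.1],
    [0, 0, -0.1],
    [0, 0, -0.1],
    [0, 0, -0.1],
    [0, 0, -0.1]
  ],
  "dr": [
    [0.0005, -0.001, 0],
    [0.0005, -0.001, 0],
    [0.0005, -0.001, 0],
    [0.0005, -0.001, 0],
    [0.0005, -0.001, 0],
    [0.0005, -0.001, 0],
    [0.0005, -0.001, 0],
    [0.0005, -0.001, 0]
  ]
}}

```text
clock: 11.25
tcp_pos: [0.6258, 0.254, 0.2018]
tcp_rot: [[-0.442, 0.897, 0.002], [0.897, 0.442, 0.001], [0.0, 0.002, -1.0]]
ft_force: [0.6, -0.3, -0.2]
gripper_width: 0.0919
```

{"api": "servo_tool", "payload": {
  "slide": [
    [0, 0, 0],
    [0, 0, 0],
    [0, 0, 0],
    [0, 0, 0],
    [0, 0, 0],
    [0, 0, 0],
    [0, 0, 0],
    [0, 0, 0]
  ],
  "dr": [
    [0, 0, 0],
    [0, 0, 0],
    [0, 0, 0],
    [0, 0, 0],
    [0, 0, 0],
    [0, 0, 0],
    [0, 0, 0],
    [0, 0, 0]
  ],
  "gripper": 0.8,
  "squeeze": 25
}}

```text
clock: 12.25
tcp_pos: [0.6257, 0.254, 0.2018]
tcp_rot: [[-0.442, 0.897, 0.002], [0.897, 0.442, 0.001], [0.0, 0.002, -1.0]]
ft_force: [-0.6, -0.4, 0.4]
gripper_width: 0.0365
```

{"api": "servo_tool", "payload": {
  "slide": [
    [0, 0, 0.2],
    [0, 0, 0.4],
    [0, -0.1, 0.6],
    [-0.1, -0.2, 0.8],
    [-0.2, -0.4, 1],
    [-0.3, -0.6, 1],
    [-0.4, -0.8, 1],
    [-0.5, -1, 1]
  ],
  "dr": [
    [0, 0, 0],
    [0, 0, 0],
    [0, 0, 0],
    [0, 0, 0],
    [0, 0, 0],
    [0, 0, 0],
    [0, 0, 0],
    [0, 0, 0]
  ]
}}

```text
clock: 13.25
tcp_pos: [0.5755, 0.1525, 0.3033]
tcp_rot: [[-0.441, 0.897, 0.003], [0.897, 0.441, 0.0], [-0.001, 0.003, -1.0]]
ft_force: [-0.1, -0.1, -1.6]
gripper_width: 0.0365
```

{"api": "servo_tool", "payload": {
  "slide": [
    [-0.06, -0.1, 0.1],
    [-0.12, -0.2, 0.2],
    [-0.2, -0.3, 0.35],
    [-0.26, -0.45, 0.5],
    [-0.32, -0.6, 0.6],
    [-0.38, -0.75, 0.6],
    [-0.44, -0.9, 0.6],
    [-0.5, -1, 0.6]
  ],
  "dr": [
    [0, 0, 0],
    [0, 0, 0],
    [0, 0, 0],
    [0, 0, 0],
    [0, 0, 0],
    [0, 0, 0],
    [0, 0, 0],
    [0, 0, 0]
  ]
}}

```text
clock: 14.25
tcp_pos: [0.5249, 0.0513, 0.3628]
tcp_rot: [[-0.441, 0.898, 0.002], [0.898, 0.441, 0.0], [-0.001, 0.002, -1.0]]
ft_force: [0.3, -0.4, -0.9]
gripper_width: 0.0361
```

{"api": "servo_tool", "payload": {
  "slide": [
    [-0.1, -0.15, 0],
    [-0.15, -0.3, 0],
    [-0.25, -0.45, 0],
    [-0.3, -0.55, 0],
    [-0.4, -0.65, 0],
    [-0.44, -0.75, 0],
    [-0.44, -0.78, 0],
    [-0.44, -0.78, 0]
  ],
  "dr": [
    [0, 0, 0],
    [0, 0, 0],
    [0, 0, 0],
    [0, 0, 0],
    [0, 0, 0],
    [0, 0, 0],
    [0, 0, 0],
    [0, 0, 0]
  ]
}}

```text
clock: 15.25
tcp_pos: [0.4811, -0.0268, 0.3629]
tcp_rot: [[-0.44, 0.898, 0.003], [0.898, 0.44, 0.0], [-0.001, 0.003, -1.0]]
ft_force: [-0.2, -0.2, -1.6]
gripper_width: 0.0364
```

```bash
python3 w.py w4; python3 - <<'E'
from workcell import read_camera
import cv2
for n in("scene","top"):
    p,d=read_camera(n); cv2.imwrite(f"pics/{n}1.png",p[:,:,::-1])
E
```

```text
dict_keys(['K', 'R', 't'])
[[371.64829954   0.         320.01461797]
 [  0.         371.64829954 237.47555912]
 [  0.           0.           1.        ]] [0.44594128 0.04797391 0.34321696]
[ 0.48113551 -0.02680726  0.36288138] [ 31.6080303   18.22263585 -37.73664842 115.23795574  14.26687357
  50.8915273   12.32917503] 15.25
```

View pics/w4.png

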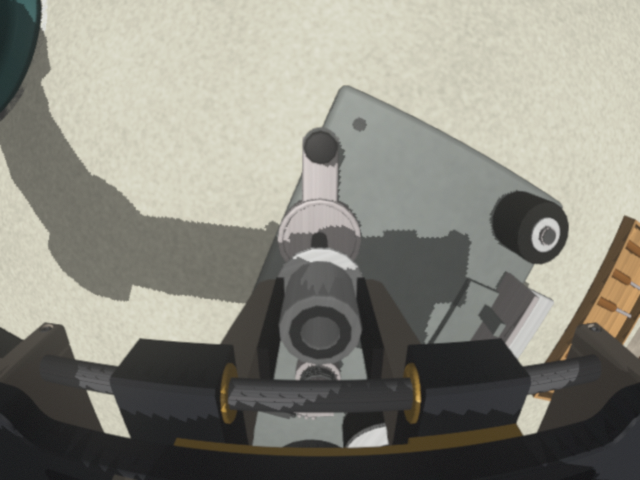

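View pics/scene1.png

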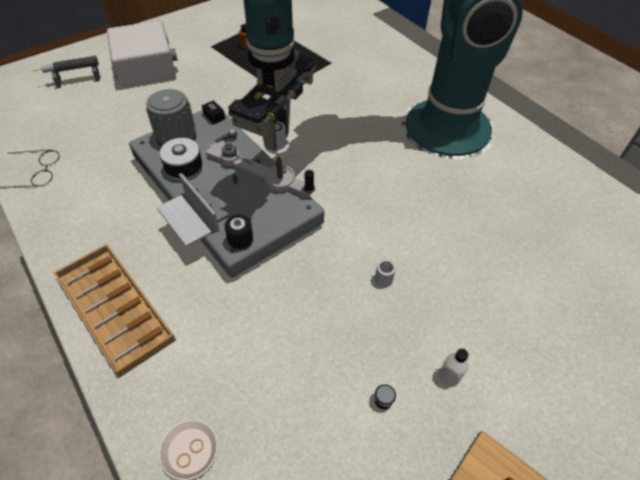

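```bash
python3 - <<'E'
from h import *
w=cv2.imread("pics/w4.png")
c=w[120:270,250:390];cv2.imwrite("pics/c8.png",cv2.resize(c,None,fx=4,fy=4,interpolation=cv2.INTER_CUBIC))
c=w[240:380,260:400];c=cv2.convertScaleAbs(c,alpha=1.8);cv2.imwrite("pics/c9.png",cv2.resize(c,None,fx=4,fy=4,interpolation=cv2.INTER_CUBIC))
E
```

```text
(no output)
```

View pics/c8.png

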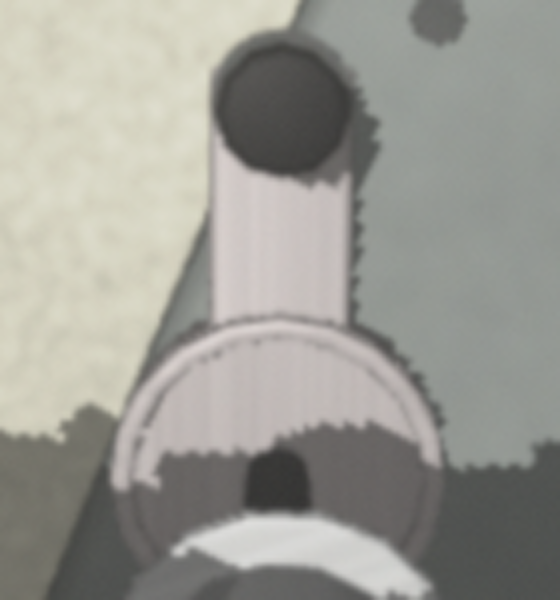

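View pics/c9.png

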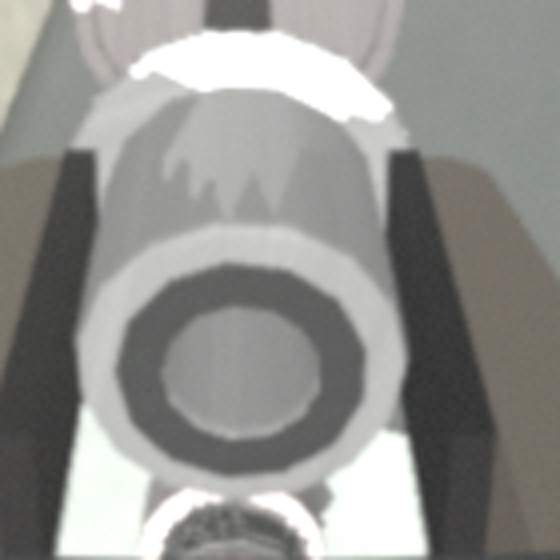

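```bash
cat >> h.py <<'E'
def wproj(n,X):
    m=np.load(n+".npz");K,R,t=m["K"],m["R"],m["t"]
    X=np.atleast_2d(X)@R.T+t;r=np.hypot(X[:,0],X[:,1]);th=np.arctan2(r,X[:,2])
    return np.c_[K[0,2]+K[0,0]*th*X[:,0]/r,K[1,2]+K[1,1]*th*X[:,1]/r]
def circ(c,r,z):
    a=np.linspace(0,2*np.pi,180);return np.c_[c[0]+r*np.cos(a),c[1]+r*np.sin(a),0*a+z]
def ext(n,c,r,z):
    p=wproj(n,circ(c,r,z));return np.array([p[:,0].min(),p[:,0].max(),p[:,1].min(),p[:,1].max()])
E
python3 - <<'E'
from h import *
from scipy.optimize import least_squares as L
def fit(n,r,z,o,c0):
    o=np.array(o,float);k=~np.isnan(o)
    s=L(lambda c:(ext(n,c,r,z)-o)[k],c0);return s.x,s.fun
N=np.nan
A=lambda x0,y0,f,*e:[x0+e[0]/f,x0+e[1]/f,y0+e[2]/f,y0+e[3]/f]
c=(.48,-.02)
print("dish w4",fit("w4",.031,.082,A(250,120,4,113,443,318,N),c))
print("dish w1",fit("w1",.031,.082,A(240,125,4,148,437,288,560),c))
print("post w4",fit("w4",.01,.124,A(250,120,4,214,350,42,176),c))
print("post w1",fit("w1",.01,.124,A(240,125,4,234,347,52,164),c))
zt=.3629-.2018+.046
print("rtop",fit("w4",.018,zt,A(260,240,4,78,407,222,495),c))
print("rborebot",fit("w4",.008,zt-.046,A(260,240,4,162,320,305,440),c))
print("rboretop",fit("w4",.008,zt,A(260,240,4,118,366,262,475),c))
print("w2",fit("w2",.018,.046,A(280,190,6,122,424,185,470),(.62,.25)))
print("w2fl",fit("w2",.024,.004,A(280,190,6,97,442,58,N),(.62,.25)))
E
```

```text
dish w4 (array([ 0.48245997, -0.02588404]), array([-0.65542287,  0.65534774,  0.04301845]))
dish w1 (array([ 0.48265898, -0.02488839]), array([-0.38347184,  0.37729968, -1.03359666,  1.17487934]))
post w4 (array([0.45187911, 0.03776762]), array([-0.08377098,  0.08387686, -0.1411424 ,  0.14357017]))
post w1 (array([0.45232901, 0.03830908]), array([-0.23759721,  0.23662471, -0.20697019,  0.2116806 ]))
rtop (array([ 0.48327137, -0.02678963]), array([-1.0821908 ,  1.08625078, -1.33239483,  1.8289838 ]))
rborebot (array([ 0.49600506, -0.05280922]), array([ 5.71046084, -5.71587344,  4.74707301, -5.37328991]))
rboretop (array([ 0.48314623, -0.02667639]), array([ 12.18292971, -12.19076676,   9.85821865, -11.63004471]))
w2 (array([0.62655524, 0.25333981]), array([-0.6194439 ,  0.62140021, -0.71965966,  0.81311475]))
w2fl (array([0.62651064, 0.25326022]), array([-0.99748159,  0.9998011 ,  0.04389528]))
```

{"api": "servo_tool", "payload": {
  "slide": [
    [-0.008, 0.01, 0],
    [-0.008, 0.01, -0.1],
    [-0.008, 0.01, -0.2],
    [-0.008, 0.01, -0.3],
    [-0.008, 0.01, -0.37],
    [-0.008, 0.01, -0.44],
    [-0.008, 0.01, -0.5],
    [-0.008, 0.01, -0.5]
  ],
  "dr": [
    [0, 0, 0],
    [0, 0, 0],
    [0, 0, 0],
    [0, 0, 0],
    [0, 0, 0],
    [0, 0, 0],
    [0, 0, 0],
    [0, 0, 0]
  ]
}}

```text
clock: 16.4
tcp_pos: [0.4802, -0.0253, 0.3124]
tcp_rot: [[-0.441, 0.897, 0.002], [0.897, 0.441, 0.001], [-0.0, 0.002, -1.0]]
ft_force: [0.5, 0.3, -1.9]
gripper_width: 0.0364
```

```bash
python3 w.py w5;python3 - <<'E'
from workcell import read_camera
import cv2
p,d=read_camera("scene"); cv2.imwrite(f"pics/s2.png",cv2.resize(p[90:210,180:340,::-1],None,fx=5,fy=5,interpolation=cv2.INTER_CUBIC))
w=cv2.imread("pics/w5.png")
c=w[200:400,240:400];c=cv2.convertScaleAbs(c,alpha=1.8);cv2.imwrite("pics/c10.png",cv2.resize(c,None,fx=3,fy=3,interpolation=cv2.INTER_CUBIC))
E
```

```text
dict_keys(['K', 'R', 't'])
[[371.64829954   0.         320.01461797]
 [  0.         371.64829954 237.47555912]
 [  0.           0.           1.        ]] [0.44490431 0.04944978 0.29278307]
[ 0.48021158 -0.02528082  0.31239472] [ 29.05444635  22.58080202 -35.60673982 117.73668376  18.38628737
  44.98506455   8.56120388] 16.4
```

View pics/s2.png

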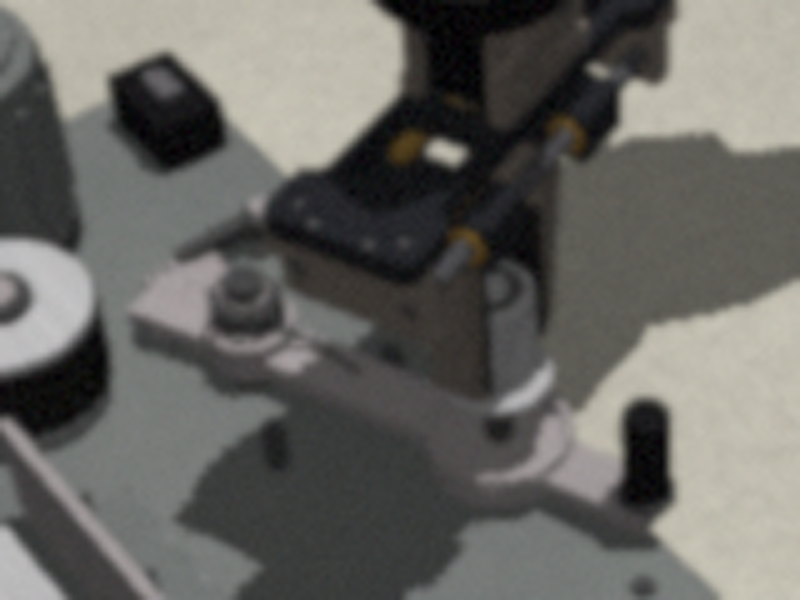

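View pics/c10.png

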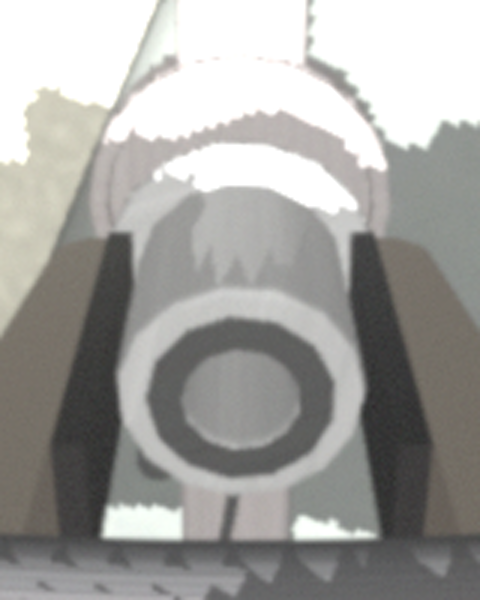

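{"api": "servo_tool", "payload": {
  "slide": [
    [0, 0, -0.06],
    [0, 0, -0.12],
    [0, 0, -0.18],
    [0, 0, -0.22],
    [0, 0, -0.26],
    [0, 0, -0.29],
    [0, 0, -0.31],
    [0, 0, -0.31]
  ],
  "dr": [
    [0, 0, 0],
    [0, 0, 0],
    [0, 0, 0],
    [0, 0, 0],
    [0, 0, 0],
    [0, 0, 0],
    [0, 0, 0],
    [0, 0, 0]
  ]
}}

```text
clock: 17.5
tcp_pos: [0.4804, -0.0252, 0.2818]
tcp_rot: [[-0.441, 0.897, 0.002], [0.897, 0.441, 0.001], [-0.001, 0.002, -1.0]]
ft_force: [0.6, -0.2, -1.3]
gripper_width: 0.0363
```

{"api": "servo_tool", "payload": {
  "slide": [
    [0, 0, -0.01],
    [0, 0, -0.02],
    [0, 0, -0.02],
    [0, 0, -0.02],
    [0, 0, -0.02],
    [0, 0, -0.02],
    [0, 0, -0.02],
    [0, 0, -0.02]
  ],
  "dr": [
    [0, 0, 0],
    [0, 0, 0],
    [0, 0, 0],
    [0, 0, 0],
    [0, 0, 0],
    [0, 0, 0],
    [0, 0, 0],
    [0, 0, 0]
  ]
}}

```text
clock: 18.5
tcp_pos: [0.4804, -0.0252, 0.2798]
tcp_rot: [[-0.441, 0.897, 0.003], [0.897, 0.441, 0.001], [-0.001, 0.003, -1.0]]
ft_force: [1.2, -0.1, -0.0]
gripper_width: 0.0363
```

{"api": "servo_tool", "payload": {
  "slide": [
    [0, 0, 0],
    [0, 0, 0],
    [0, 0, 0],
    [0, 0, 0],
    [0, 0, 0.05],
    [0, 0, 0.3],
    [0, 0, 0.6],
    [0, 0, 0.9]
  ],
  "dr": [
    [0, 0, 0],
    [0, 0, 0],
    [0, 0, 0],
    [0, 0, 0],
    [0, 0, 0],
    [0, 0, 0],
    [0, 0, 0],
    [0, 0, 0]
  ],
  "gripper": 0
}}

```text
clock: 19.5
tcp_pos: [0.4803, -0.0251, 0.371]
tcp_rot: [[-0.442, 0.897, 0.002], [0.897, 0.442, 0.001], [-0.0, 0.003, -1.0]]
ft_force: [1.0, -0.0, 0.5]
gripper_width: 0.0916
```

```bash
python3 w.py w6;python3 - <<'E'
from workcell import read_camera
import cv2
p,d=read_camera("scene"); cv2.imwrite(f"pics/s3.png",cv2.resize(p[90:210,180:340,::-1],None,fx=5,fy=5,interpolation=cv2.INTER_CUBIC))
E
```

```text
dict_keys(['K', 'R', 't'])
[[371.64829954   0.         320.01461797]
 [  0.         371.64829954 237.47555912]
 [  0.           0.           1.        ]] [0.44501152 0.04958895 0.35136317]
[ 0.48030816 -0.02512091  0.37098291] [ 32.06174647  17.52604556 -38.33961814 114.89712946  13.70285812
  51.84877854  12.70340133] 19.5
```

View pics/s3.png

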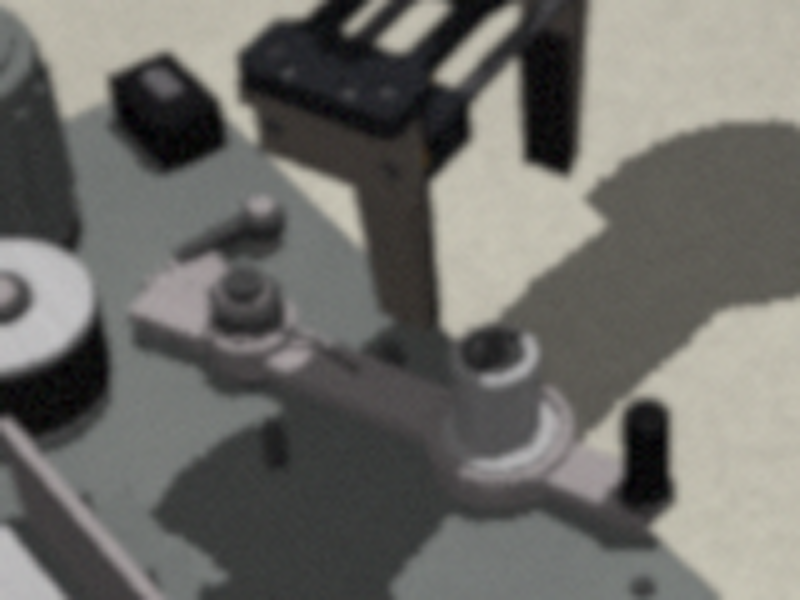

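View pics/w6.png

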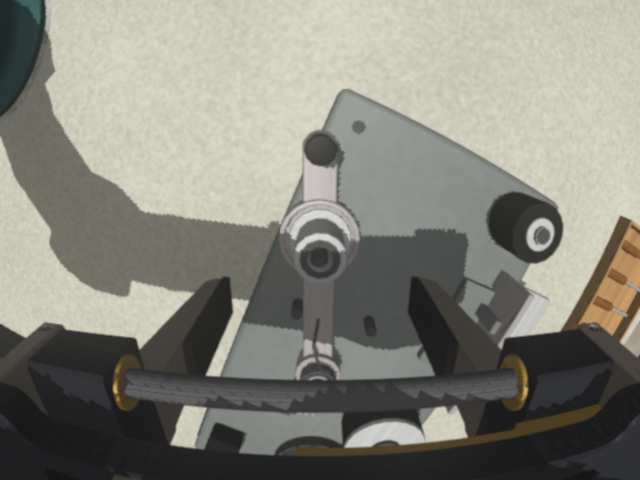

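{"api": "servo_tool", "payload": {
  "slide": [
    [-0.1, 0.22, 0],
    [-0.2, 0.44, 0],
    [-0.29, 0.63, -0.05],
    [-0.29, 0.63, -0.25],
    [-0.29, 0.63, -0.5],
    [-0.29, 0.63, -0.75],
    [-0.29, 0.63, -0.94],
    [-0.29, 0.63, -0.94]
  ],
  "dr": [
    [0, 0, 0],
    [0, 0, 0],
    [0, 0, 0],
    [0, 0, 0],
    [0, 0, 0],
    [0, 0, 0],
    [0, 0, 0],
    [0, 0, 0]
  ]
}}

```text
clock: 20.6
tcp_pos: [0.4515, 0.0381, 0.2774]
tcp_rot: [[-0.442, 0.897, 0.005], [0.897, 0.442, -0.0], [-0.002, 0.004, -1.0]]
ft_force: [-0.1, 0.9, 0.4]
gripper_width: 0.0919
```

```bash
python3 w.py w7
```

```text
dict_keys(['K', 'R', 't'])
[[371.64829954   0.         320.01461797]
 [  0.         371.64829954 237.47555912]
 [  0.           0.           1.        ]] [0.41625859 0.11276593 0.25757122]
[0.45154435 0.03807199 0.27735255] [ 21.45877345  23.96643256 -35.80838917 122.57383857  22.06563755
  39.46229574  -3.03747007] 20.6
```

View pics/w7.png

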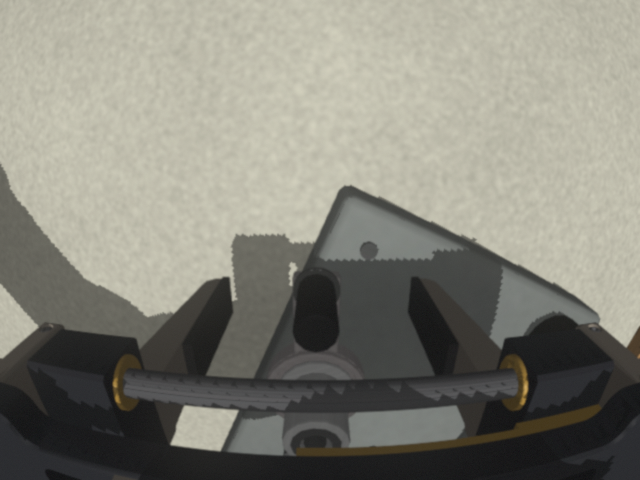

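{"api": "servo_tool", "payload": {
  "slide": [
    [0, 0, 0],
    [0, 0, 0],
    [0, 0, 0],
    [0, 0, 0],
    [0, 0, 0],
    [0, 0, 0],
    [0, 0, 0],
    [0, 0, 0]
  ],
  "dr": [
    [0, 0, 0],
    [0, 0, 0],
    [0, 0, 0],
    [0, 0, 0],
    [0, 0, 0],
    [0, 0, 0],
    [0, 0, 0],
    [0, 0, 0]
  ],
  "gripper": 1,
  "squeeze": 30
}}

```text
clock: 21.65
tcp_pos: [0.451, 0.0378, 0.278]
tcp_rot: [[-0.441, 0.897, 0.003], [0.897, 0.441, -0.002], [-0.003, 0.002, -1.0]]
ft_force: [-4.4, -2.8, 4.5]
gripper_width: 0.0196
```

```bash
python3 - <<'E'
import numpy as np
u=np.array([-.0305,.0633]);a0=np.arctan2(u[1],u[0])
P=lambda th:.195*np.array([np.cos(a0-th),np.sin(a0-th)])
for s,e in((0,.23),(.23,.46)):
  for k in range(1,9):
    th=s+(e-s)*k/8;d=(P(th)-P(s))/.1;print(round(th,3),d.round(3),round(-(th-s)/2/np.pi,4))
E
```

```text
0.029 [0.051 0.024] -0.0046
0.058 [0.102 0.046] -0.0092
0.086 [0.154 0.066] -0.0137
0.115 [0.207 0.086] -0.0183
0.144 [0.26  0.103] -0.0229
0.173 [0.314 0.119] -0.0275
0.201 [0.368 0.134] -0.032
0.23 [0.423 0.147] -0.0366
0.259 [0.055 0.011] -0.0046
0.288 [0.11  0.021] -0.0092
0.316 [0.166 0.029] -0.0137
0.345 [0.221 0.036] -0.0183
0.374 [0.277 0.041] -0.0229
0.403 [0.333 0.044] -0.0275
0.431 [0.389 0.046] -0.032
0.46 [0.445 0.046] -0.0366
```

{"api": "servo_tool", "payload": {
  "slide": [
    [0.05, 0.025, 0],
    [0.1, 0.045, 0],
    [0.155, 0.065, 0],
    [0.205, 0.085, 0],
    [0.26, 0.105, 0],
    [0.315, 0.12, 0],
    [0.37, 0.135, 0],
    [0.42, 0.145, 0]
  ],
  "dr": [
    [0, 0, -0.0046],
    [0, 0, -0.0092],
    [0, 0, -0.0137],
    [0, 0, -0.0183],
    [0, 0, -0.0229],
    [0, 0, -0.0275],
    [0, 0, -0.032],
    [0, 0, -0.0366]
  ]
}}

```text
clock: 22.65
tcp_pos: [0.4918, 0.052, 0.278]
tcp_rot: [[-0.225, 0.974, -0.002], [0.974, 0.225, -0.005], [-0.004, -0.003, -1.0]]
ft_force: [-7.7, -1.5, 8.2]
gripper_width: 0.0192
```

{"api": "servo_tool", "payload": {
  "slide": [
    [0.055, 0.011, 0],
    [0.11, 0.021, 0],
    [0.165, 0.029, 0],
    [0.22, 0.036, 0],
    [0.28, 0.041, 0],
    [0.335, 0.044, 0],
    [0.39, 0.046, 0],
    [0.445, 0.046, 0]
  ],
  "dr": [
    [0, 0, -0.0046],
    [0, 0, -0.0092],
    [0, 0, -0.0137],
    [0, 0, -0.0183],
    [0, 0, -0.0229],
    [0, 0, -0.0275],
    [0, 0, -0.032],
    [0, 0, -0.0366]
  ]
}}

```text
clock: 23.65
tcp_pos: [0.5348, 0.0569, 0.2779]
tcp_rot: [[0.003, 1.0, -0.008], [1.0, -0.003, -0.006], [-0.006, -0.008, -1.0]]
ft_force: [-9.9, -1.2, 9.5]
gripper_width: 0.0191
```

```bash
python3 w.py w8;python3 - <<'E'
from workcell import read_camera,manip
import cv2
p,d=read_camera("scene"); cv2.imwrite(f"pics/s4.png",cv2.resize(p[90:250,120:340,::-1],None,fx=3.6,fy=3.6,interpolation=cv2.INTER_CUBIC))
p,d=read_camera("top"); cv2.imwrite(f"pics/t4.png",p[:,:,::-1])
s=manip.state();print(s['ft_force'],s['gripper_width'])
E
```

```text
dict_keys(['K', 'R', 't'])
[[371.64829954   0.         320.01461797]
 [  0.         371.64829954 237.47555912]
 [  0.           0.           1.        ]] [0.53599065 0.13996546 0.25784233]
[0.53477457 0.05688328 0.27792845] [ 12.42761277  29.26897323 -27.74236779 111.54088985  19.36002692
  44.28164619 -26.63505285] 23.65
[-9.40137443 -0.72027864  9.23526163] 0.01929347643355962
```

View pics/s4.png

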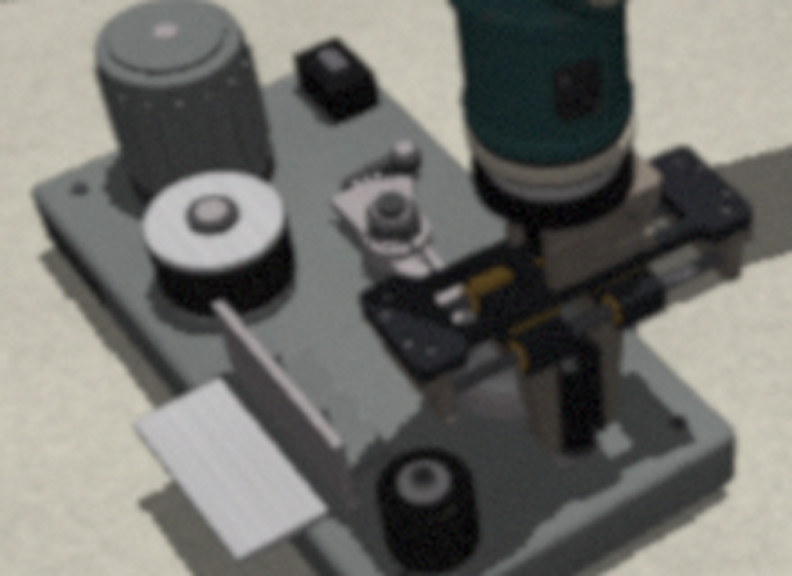

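View pics/w8.png

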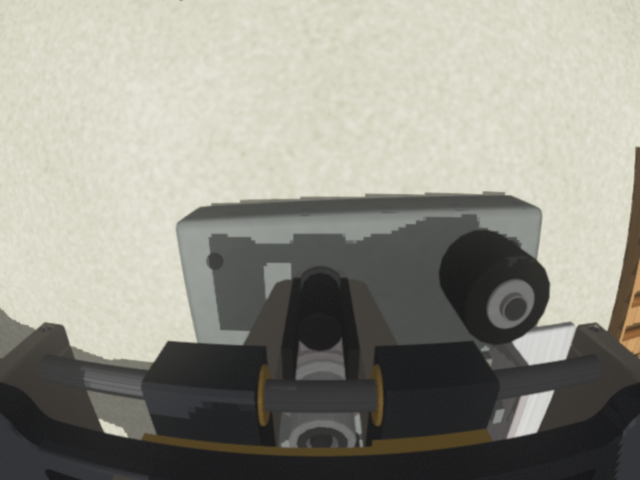

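View pics/t4.png

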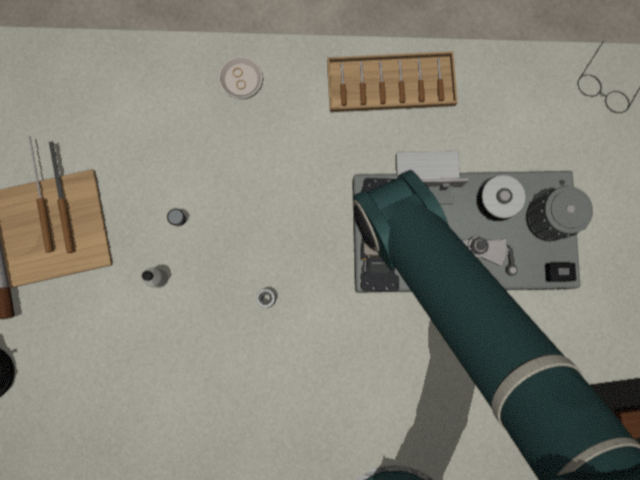

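{"api": "servo_tool", "payload": {
  "slide": [
    [0.01, 0, 0],
    [0.03, 0, 0],
    [0.05, 0, 0],
    [0.055, 0, 0],
    [0.055, 0, 0],
    [0.055, 0, 0],
    [0.055, 0, 0],
    [0.055, 0, 0]
  ],
  "dr": [
    [0, 0, -0.001],
    [0, 0, -0.002],
    [0, 0, -0.003],
    [0, 0, -0.004],
    [0, 0, -0.004],
    [0, 0, -0.004],
    [0, 0, -0.004],
    [0, 0, -0.004]
  ]
}}

```text
clock: 24.8
tcp_pos: [0.5388, 0.0571, 0.2779]
tcp_rot: [[0.026, 1.0, -0.012], [1.0, -0.026, -0.007], [-0.007, -0.012, -1.0]]
ft_force: [-8.8, -1.6, 8.8]
gripper_width: 0.0197
```

```bash
python3 w.py w9;python3 - <<'E'
from workcell import manip
import cv2,numpy as np
s=manip.state();print(s['ft_force'],s['gripper_width'])
g=s['tcp_pos']+.171*s['tcp_rot'][:,2];print(g,2*np.arcsin(np.linalg.norm(g[:2]-[.4515,.0375])/.39))
w=cv2.imread("pics/w9.png")[250:460,230:420];cv2.imwrite("pics/c11.png",cv2.resize(cv2.convertScaleAbs(w,alpha=1.6),None,fx=2.8,fy=2.8))
E
```

```text
dict_keys(['K', 'R', 't'])
[[371.64829954   0.         320.01461797]
 [  0.         371.64829954 237.47555912]
 [  0.           0.           1.        ]] [0.54184973 0.14010982 0.25771156]
[0.53880475 0.05708132 0.27791692] [ 12.0760752   29.56598643 -27.35361805 110.92736767  19.13724646
  44.75720103 -27.67775696] 24.8
[-9.75560102 -1.41782343  9.21259107] 0.01930458338489406
[0.53668358 0.05588627 0.10693274] 0.4507038489304376
```

View pics/c11.png

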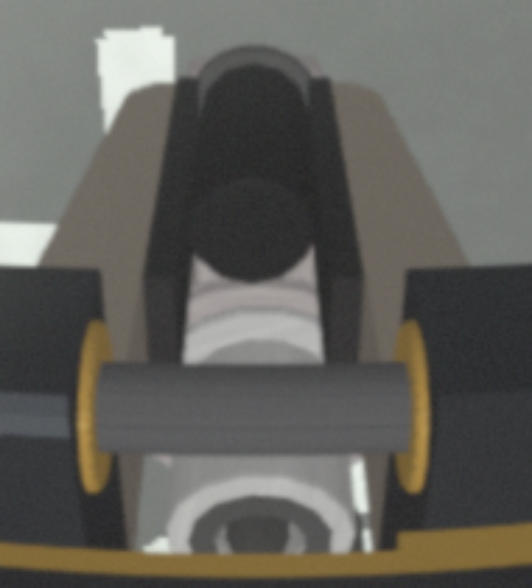

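```bash
python3 -c "
from workcell import manip
print(manip.finish_job())"
```

```text
the job is handed in; nothing more can be done
None
```

The flanged roller is on the spindle, flange down in its dish and let go. The gripper is now holding the tension arm back by its black post. I handed the job in at about 25 s on the robot's clock.

Last checks:
- **Roller:** the camera pictures show the flange inside the dish lip, both after I let go and while holding the arm back. The gripper is clear of the roller.
- **Tension arm:** the swing is about 0.45 rad from the post's travel, and about 0.47 from the gripper's turn. Both are past the last click and within the 0.42–0.50 range. I had no direct reading of the joint.
- **Forces:** the wrist reads about 10 N from the spring. There is also about 9 N upward, which appeared when the jaws closed on the post. I did not find its cause, but it held steady from the end of the push.
- **Left alone:** the worn roller, oil bottle and loupe stand where they were in the top view.

The cameras disagreed by up to about 5 mm on where things stood. I used the wrist camera for the final alignment, and the roller went down the spindle without catching.

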